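Set up the milk warmer and hold its gas knob in

ROBOT

A 7-joint arm with a two-finger parallel gripper is mounted at the origin on the work surface. World frame = base frame: x ahead of the robot, y to its left, z up, the work surface at z = 0. Lengths are in m, angles in rad, forces in N, time in s.
With the tool pointing down it reaches from about 0.4 to 0.875 m from the base axis. Payload 6.5 kg.
Tool frame: the origin (TCP) lies between the finger pads; the fingertips stand 19 mm ahead of it and the grasp point (between the pads) is the TCP; z points along the fingers, y is the line along which they close (so a half turn about z gives the same grasp; the last joint's range is limited). The gripper opens to 85 mm and grips with 20 to 120 N. Pads are 22 mm wide; open, the fingers measure 114 mm over their backs; the gripper's body (76 mm by 85 mm) begins 54 mm behind the grasp point. The pads swing forward as they close: fully open they stand 13 mm farther back than shut.
Start: joints at [1.283, 0.536, -0.004, 1.538, 0.003, 1.067, -0.071], TCP at [0.143, -0.634, 0.25] pointing down, gripper open.
Joint ranges: [-2.7, 2.7], [-0.37, 2.16], [-1.27, 1.26], [0.24, 2.4], [-1.31, 4.45], [0.19, 1.91], [-2.76, 2.76]. Speed limits (rad/s): [2.39, 2.39, 3.14, 3.14, 3.14, 3.14, 3.14].

INTERFACE

Orientations are given as a unit quaternion [w, x, y, z].
In Python, from plant import * gives the robot as it stands.
- The arm moves only by the tool jog_arm, never from a script. Its argument "increments" is a list of rows, each a list of 3 entries, a list of its own where there are three numbers: the shift along the tool's x, y, z in m, then the turn, a rotation vector about the tool's x, y, z in rad, then the opening, from 0 (shut) to 1 (fully open). In form: [[[tx, ty, tz], [rx, ry, rz], grip], ...]. A call has 1 to 12 rows; each row is the pose to reach, as a shift and turn from the pose commanded when the call began, along the tool's axes at that moment; what a row does not reach only later rows make up. A row lasts 1/10 s, in which the tool goes at most 50 mm and 8.59 degrees, less where a joint would pass 70% of its speed; a pose out of reach is approached as far as the arm can. A call with a gripper value outside its range is refused whole. The fingers move at their own pace and stop on an object; "force" is the grip in N (left out, the last holds). Time passes only in rows, so rows that repeat a pose let the fingers close. It gives the time, the measured TCP pose, the force, the opening and the grip force at its end, in the units of the state.
- read_state(): the state, without advancing time (a new reading comes with each control period).
- camera(name): name is "scene" or "side" or "wrist"; returns a dict with "img" (420x560x3 uint8, red, green, blue), "fx", "fy", "cx", "cy" (pixels), "k1" (the pictures are not rectified: a ray, as slopes to the right and down, at radius r is drawn at 1 + k1 r^2 times it, then the intrinsics apply), "pose" (4x4, takes a point from camera to world coordinates). Camera axes: x right, y up, looking along -z (the intrinsics and any distortion apply to the point x, -y, -z); pixel columns grow to the right and rows downward; lengths in m; the calibration is good to about 2 mm. A picture is of the moment at which its call begins. There is no depth.
- sign_off(): hands the job in; it is judged then, once.
The state is a dict: "time_s": time; "qpos": joint angles; "qvel": joint speeds; "joint_efforts": joint torques, N m; "tcp_pos": TCP position; "orientation": TCP orientation; "ft_force": force on the tool from outside, world axes, zero at the start; "wrist_torque": the same for the moment, N m; "width": finger opening in m; "finger_force": force on a finger pad.
Only numpy, scipy, OpenCV 4.12 (cv2) and the standard library are available. Lean on these libraries where they do the work, as an engineer would, in place of code of your own. Each camera call takes 0.05 s, during which the arm holds its last target. There are 200 camera calls.

TASK

Set up the little gas hob for warming milk: lay the heat diffuser flat and centred on the burner's pan supports, then stand the steel pitcher upright in the middle of it. Then turn the loose knob so that its flat matches the flat of the hob's D-shaped spindle, push it fully home, press it in all the way against the spring and finish like that, with the gripper still on the knob and holding it pressed in. Leave the other kitchen things standing where they are.

Things in the scene. Friction and masses are not known exactly. Their poses are not given: they have to be found in the camera images.
- hob: fixed brushed-steel one-burner gas hob, a slab 320 (x) x 220 (y) mm, deck 55 mm above the counter. Origin: centre of its underside; +x points from the spindle to the burner
- burner_top (a point): centre of the burner at the height of the tops of the four dark radial pan supports (85 mm above the counter, 75 mm along the hob's +x from its centre; supports reach out to 67 mm from this point)
- shaft_tip (a point): centre of the top of the upright brass D-spindle, 170 mm from the burner on the hob's -x side, 28 mm above the deck when not pressed. 12 mm diameter with one flat 3 mm from its axis along its whole height, facing this point's +x (= hob's +x, towards the burner; a red dash on the deck lies on that side). Top 2.5 mm chamfered. It does not turn
- spindle (a joint): how far the spindle is pushed down, in m: 0 released, 0.006 fully in (hard stop). The spring resists with 5 N at once and 11 N fully in
- knob: loose black bar knob standing bore-down, 44 (x) x 26 (y) x 36 (z) mm, 70 g. Origin: centre of underside, on the bore axis. D-bore 18 mm deep, 1 mm clear of the spindle, flat on +x, where a red line marks top and end. Grip across the 26 mm faces (along y). Fits one way only, to about 8 degrees; home, its underside is 18 mm below the spindle's tip (10 mm above the deck, 4 mm when pressed in)
- knob_mark (a point): point on the red index line, on the knob's top face, 18 mm along the knob's +x from its axis
- diffuser: loose heat diffuser, dark steel disc 110 mm diameter, 5 mm thick, with a raised wooden handle, 140 g. Origin: centre of the disc's underside; handle along +x: bar 12 mm wide (y), 12 mm high, 48 to 108 mm from the disc's centre, its middle 30 mm above the underside; a 12 mm wide post joins it to the disc at 47 to 55 mm. Any handle direction will do that does not lie over the spindle
- diffuser_grip (a point): point to grip the diffuser: middle of the handle bar, 75 mm from the disc's centre along +x, 30 mm above the underside
- pitcher: loose straight round stainless pitcher, 56 mm diameter, 78 mm tall, open, about 170 g (varies). Origin: centre of its underside; wire handle on its +x side reaching 52 mm from the axis, 34 to 70 mm above the underside, small lip on -x. Grip it across the body along its y
- tumbler_a: glass tumbler, 68 mm diameter, 85 mm tall, bystander; origin: centre of underside
- tumbler_b: second glass tumbler, 68 mm diameter, 85 mm tall, bystander; origin: centre of underside
- creamer: white porcelain creamer, 64 mm diameter, 75 mm tall, handle on its +y side, bystander; origin: centre of underside
- dripper: pale blue ceramic pour-over dripper, 104 mm wide at the rim, 75 mm tall, bystander; origin: centre of underside
- tin: amber glass jar with a cork lid, 72 mm diameter, 100 mm tall, bystander; origin: centre of underside
Not all that is in view belongs to the job. Of the things like the knob, leave any that is orange; of the rest the larger one is meant.

How it is judged:
On the way, in this order (a step that is already met when the one before it is completed fails the run):
1. the diffuser lies flat on the pan supports, centred on the burner, let go (horizontal distance between diffuser and burner_top below 0.02 m and z of diffuser in the frame of burner_top between -0.004 and 0.004 m and angle between diffuser's own z axis and vertical below 0.06 rad and contact force between the fingers and diffuser below 0.1 N and linear speed of diffuser below 0.03 m/s), for 0.2 s.
2. the pitcher stands upright in the middle of the diffuser, let go (horizontal distance between diffuser and burner_top below 0.02 m and z of diffuser in the frame of burner_top between -0.004 and 0.004 m and angle between diffuser's own z axis and vertical below 0.06 rad and horizontal distance between pitcher and burner_top below 0.025 m and z of pitcher in the frame of diffuser between 0.002 and 0.009 m and angle between pitcher's own z axis and vertical below 0.08 rad and contact force between the fingers and pitcher below 0.1 N and linear speed of pitcher below 0.03 m/s), for 0.2 s.
3. the knob is fully home on the D-spindle, flat to flat (horizontal distance between knob and shaft_tip below 0.004 m and z of knob in the frame of shaft_tip below -0.0155 m and x of knob_mark in the frame of shaft_tip above 0.012 m and angle between knob's own z axis and vertical below 0.08 rad), for 0.2 s.
At the end, for the whole second after the job is handed in: Diffuser flat on the supports within 20 mm of the burner centre, pitcher upright on it within 25 mm, both let go and still; knob flat to flat on the spindle, at least 15.5 mm down, gripper touching it and holding the spindle in by over 4 mm (all of step 2 and all of step 3 and contact force between the fingers and diffuser below 0.1 N and linear speed of diffuser below 0.03 m/s and value of joint spindle above 0.004 m and contact force between the fingers and knob above 1 N); the arm keeps its last pose, push and grip.
It fails at once if a tumbler, the creamer, the dripper or the jar pushed more than 30 mm away or tipped (distance of any of tumbler_a, tumbler_b, creamer, dripper, tin from where it was at the start of the episode above 0.03 m or angle between any of tumbler_a, tumbler_b, creamer, dripper, tin's own z axis and vertical above 0.4 rad).
It fails at once if pitcher tipped (angle between pitcher's own z axis and vertical above 0.6 rad).
It also fails if it takes over 72 s, if anything falls off the work surface, if the arm or the gripper's body presses on something with over 40 N, if the wrist force passes 120 N, or if a joint passes its speed limit or range.

## Working session

There is one attempt and no reset: what is moved stays moved. The work goes in short steps, Python scripts to look and compute and a tool call to move; the robot and the scene stay as the last step left them, time stands still between calls to the robot, and variables do not carry over. Pictures are saved under pics/ and viewed, at most 10 in all, crops included, and the job is handed in when it is done.

Besides the shell and the picture viewer there is one more tool, called in YAML: its name, and indented under it one key for each argument. jog_arm: Moves the arm, as the interface text tells. Its arguments: {"type":"object","properties":{"increments":{"type":"array","items":{"type":"array"}},"force":{"type":"number"}},"required":["increments"]}

```bash
mkdir -p pics; cat > h.py <<'E'
from plant import *
import numpy as np, cv2, pickle
def snap(n,f):
    c=camera(n); cv2.imwrite(f'pics/{f}.png',c['img'][:,:,::-1]); pickle.dump(c,open(f'pics/{f}.pkl','wb')); return c
def load(f): return pickle.load(open(f'pics/{f}.pkl','rb'))
def K(c): return np.array([[c['fx'],0,c['cx']],[0,c['fy'],c['cy']],[0,0,1.]])
def back(c,u,v,z):
    p=cv2.undistortPoints(np.array([[[u,v]]],float),K(c),np.array([c['k1'],0,0,0,0.]))[0,0]
    T=np.array(c['pose']); d=T[:3,:3]@[p[0],-p[1],-1]; o=T[:3,3]
    return (o+d*(z-o[2])/d[2])
def proj(c,P):
    T=np.array(c['pose']); q=(np.atleast_2d(P)-T[:3,3])@T[:3,:3]
    x=q[:,0]/-q[:,2]; y=-q[:,1]/-q[:,2]; s=1+c['k1']*(x*x+y*y)
    return np.c_[c['fx']*x*s+c['cx'],c['fy']*y*s+c['cy']]
E
python3 - <<'E'
from h import *
for n in ('scene','side','wrist'):
    c=snap(n,n+'0'); print(n,np.round(c['pose'],3).tolist(),c['fx'],c['k1'])
print(read_state())
E
```

```text
scene [[0.277, -0.72, 0.636, 1.566], [0.961, 0.208, -0.183, -0.288], [-0.0, 0.662, 0.75, 1.279], [0.0, 0.0, 0.0, 1.0]] 526.8962311500189 -0.1975812838688203
side [[0.997, 0.051, -0.05, 0.527], [-0.069, 0.507, -0.859, -0.924], [-0.018, 0.86, 0.51, 0.613], [0.0, 0.0, 0.0, 1.0]] 388.0220330918543 -0.10823628015579886
wrist [[0.22, 0.932, 0.289, 0.217], [-0.976, 0.21, 0.063, -0.617], [-0.002, -0.296, 0.955, 0.372], [0.0, 0.0, 0.0, 1.0]] 322.2447812753109 -0.04156133513422215
{'time_s': 0.15, 'qpos': array([ 1.28283882,  0.53702651, -0.00443697,  1.5385872 ,  0.00260298,
        1.06730798, -0.07119152]), 'qvel': array([-6.80421451e-05, -3.51728997e-03, -8.78130097e-04, -3.21639252e-03,
        8.36212289e-04, -1.59178061e-03,  1.49179156e-03]), 'joint_efforts': array([ 9.66406369e-04, -5.83794308e+01,  1.04973234e+00, -2.59355378e+01,
        1.25083193e-02,  6.57102399e-03,  3.51723578e-06]), 'tcp_pos': array([ 0.14286105, -0.633658  ,  0.24961508]), 'orientation': array([-6.49940196e-04,  9.93854613e-01,  1.10691325e-01, -1.23969596e-04]), 'ft_force': array([ 0.3374821 , -0.08781874, -0.1144441 ]), 'wrist_torque': array([0.00515211, 0.02549276, 0.01357921]), 'finger_force': 0.0, 'width': 0.08507637789234111}
```

View pics/scene0.png

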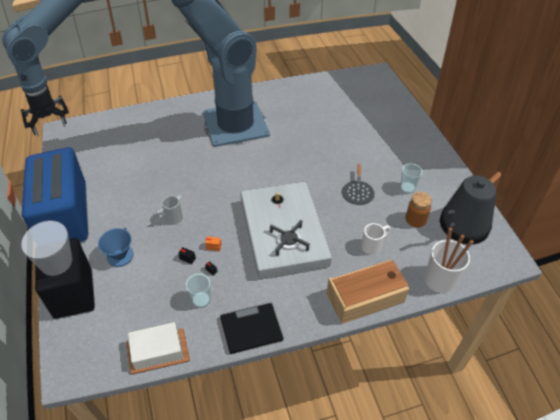

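View pics/side0.png

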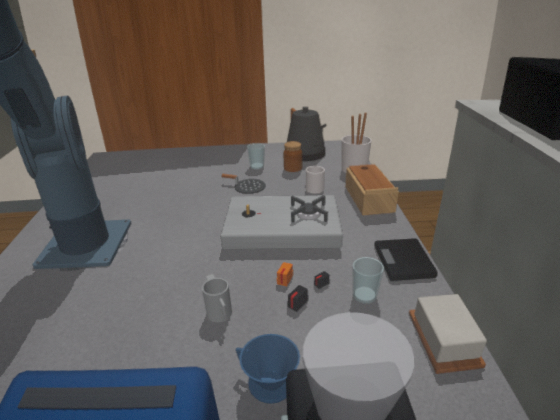

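The scene view shows the hob with its burner near (289,238) and its spindle near (278,199). The diffuser is near (358,190), the pitcher near (172,210), the large black knob near (188,255), the small one near (211,268) and the orange one near (213,243). I'll enlarge this next.

```bash
python3 - <<'E'
from h import *
a=load('scene0')['img'][150:290,150:415,::-1]
b=load('side0')['img'][165:325,190:400,::-1]
cv2.imwrite('pics/cropA.png',cv2.resize(a,None,fx=3,fy=3,interpolation=cv2.INTER_CUBIC))
cv2.imwrite('pics/cropB.png',cv2.resize(b,None,fx=3.7,fy=3.7,interpolation=cv2.INTER_CUBIC))
E
```

```text
(no output)
```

View pics/cropA.png

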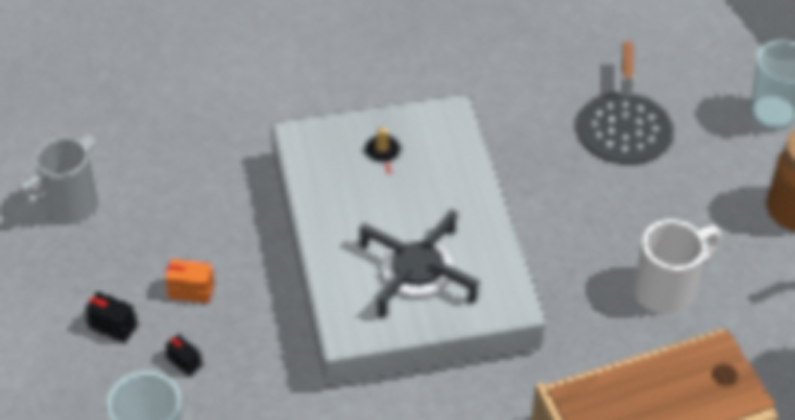

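View pics/cropB.png

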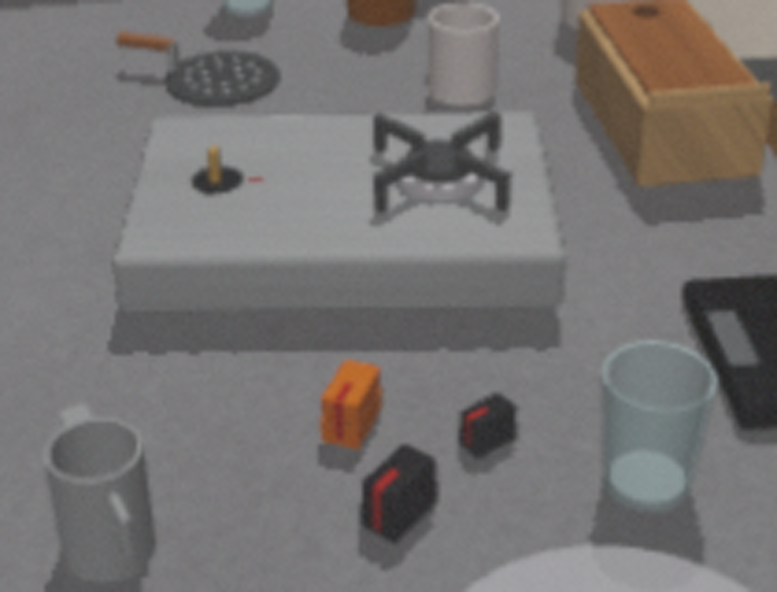

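Side crop: the pitcher's handle faces the side camera (−y), and the knob's red end faces lower-left. Now I'll turn these pixels into positions.

```bash
python3 - <<'E'
from h import *
S=load('scene0');D=load('side0')
s=lambda x,y,z:back(S,150+x/3-.33,150+y/3-.33,z).round(4)
d=lambda x,y,z:back(D,190+x/3.7-.36,165+y/3.7-.36,z).round(4)
for n,a in dict(hobTL=(274,125,.055),TR=(468,98,.055),BR=(542,325,.055),BL=(328,362,.055),tip=(382,128,.083),disc=(625,127,.005),discL=(575,126,.005),discR=(673,128,.005),hend=(628,42,.03),hin=(628,78,.03),pit=(65,158,.078),lip=(88,143,.078),knob_red=(97,300,.036),knob_far=(133,311,.036),burn=(416,258,.08)).items(): print('S',n,s(*a))
for n,a in dict(TL=(152,116,.055),TR=(537,113,.055),BR=(563,258,.055),BL=(117,260,.055),tip=(214,150,.083),disc=(222,77,.005),dL=(166,79,.005),dR=(280,76,.005),hend=(119,40,.036),pit=(95,450,.078),lip=(75,412,.078),kred=(376,487,.036),kred2=(396,472,.036),kfar=(420,462,.036),burn=(438,155,.08)).items(): print('D',n,d(*a))
E
```

```text
S hobTL [ 0.4089 -0.0717  0.055 ]
S TR [0.428  0.1409 0.055 ]
S BR [0.7396 0.1134 0.055 ]
S BL [ 0.7241 -0.0956  0.055 ]
S tip [0.4711 0.0308 0.083 ]
S disc [0.4732 0.3135 0.005 ]
S discL [0.4562 0.2599 0.005 ]
S discR [0.4895 0.3653 0.005 ]
S hend [0.3689 0.3567 0.03  ]
S hin [0.4242 0.3341 0.03  ]
S pit [ 0.4157 -0.2963  0.078 ]
S lip [ 0.4013 -0.2696  0.078 ]
S knob_red [ 0.5757 -0.2946  0.036 ]
S knob_far [ 0.599  -0.2623  0.036 ]
S burn [0.6456 0.0147 0.08  ]
D TL [0.4192 0.1403 0.055 ]
D TR [0.7376 0.1124 0.055 ]
D BR [ 0.7177 -0.1025  0.055 ]
D BL [ 0.4061 -0.0748  0.055 ]
D tip [0.4747 0.0267 0.083 ]
D disc [0.4721 0.3085 0.005 ]
D dL [0.4188 0.3101 0.005 ]
D dR [0.5273 0.3046 0.005 ]
D hend [0.3751 0.3365 0.036 ]
D pit [ 0.4126 -0.3027  0.078 ]
D lip [ 0.3981 -0.2683  0.078 ]
D kred [ 0.5706 -0.3007  0.036 ]
D kred2 [ 0.5834 -0.2889  0.036 ]
D kfar [ 0.5983 -0.2815  0.036 ]
D burn [0.6425 0.0071 0.08  ]
```

```bash
cat >> h.py <<'E'
from scipy.spatial.transform import Rotation as R
def pose():
    s=read_state(); q=s['orientation']; return np.array(s['tcp_pos']),R.from_quat([q[1],q[2],q[3],q[0]])
def goal(x,y,z,yaw):  # yaw (deg) of tool y in world, tool down
    p,r=pose(); a=np.radians(yaw); ty=np.array([np.cos(a),np.sin(a),0]); tz=np.array([0,0,-1.]); tx=np.cross(ty,tz)
    g=R.from_matrix(np.c_[tx,ty,tz])
    return r.inv().apply(np.array([x,y,z])-p).round(4).tolist(),(r.inv()*g).as_rotvec().round(4).tolist()
def yaw():
    m=pose()[1].as_matrix(); return np.degrees(np.arctan2(m[1,1],m[0,1]))
E
python3 - <<'E'
from h import *
S=load('scene0')
for n,a in dict(toasterTL=(28,160,.18),toasterTR=(75,150,.18),toasterB=(85,200,.18),creamer=(374,232,.075),tumb_b=(411,170,.085),tum_a=(199,283,.085),jar=(419,200,.1),dripper=(117,240,.075)).items(): print(n,back(S,*a).round(3))
print(yaw())
print(goal(.143,-.634,.3,-77)); print(goal(.5,-.1,.3,0)); print(goal(.40,.338,.22,70))
E
```

```text
toasterTL [ 0.194 -0.727  0.18 ]
toasterTR [ 0.194 -0.569  0.18 ]
toasterB [ 0.432 -0.543  0.18 ]
creamer [0.7   0.265 0.075]
tumb_b [0.497 0.485 0.085]
tum_a [ 0.741 -0.269  0.085]
jar [0.639 0.44  0.1  ]
dripper [ 0.518 -0.477  0.075]
-77.28966317480452
([0.0001, 0.0003, -0.0504], [-0.0013, 0.0001, -0.0051])
([0.4658, -0.4421, -0.0498], [-0.0012, -0.0008, -1.349])
([0.4646, -0.8912, 0.0307], [-0.0006, -0.0017, -2.5707])
```

jog_arm:
  increments:
    - [[0,0,-0.05],[0,0,0],1]
    - [[0,0,-0.1],[0,0,-0.05],1]
    - [[0.466,-0.442,-0.1],[0,0,-1.35],1]
    - [[0.466,-0.442,-0.1],[0,0,-1.35],1]
    - [[0.466,-0.442,-0.1],[0,0,-1.35],1]
    - [[0.466,-0.442,-0.1],[0,0,-1.35],1]
    - [[0.466,-0.442,-0.1],[0,0,-1.35],1]
    - [[0.466,-0.442,-0.1],[0,0,-1.35],1]
    - [[0.466,-0.442,-0.1],[0,0,-1.35],1]
    - [[0.466,-0.442,-0.1],[0,0,-1.35],1]
    - [[0.466,-0.442,-0.1],[0,0,-1.35],1]
    - [[0.466,-0.442,-0.1],[0,0,-1.35],1]
  force: 40

```text
time_s: 1.35
tcp_pos: [0.4217, -0.2168, 0.3503]
orientation: [0.0, 0.706, 0.708, -0.0]
ft_force: [0.7, -0.8, 0.8]
width: 0.0852
finger_force: 0.0
```

```bash
python3 -c "
from h import *
print(pose()[0],yaw(),goal(.415,.331,.2,70))"
```

```text
[ 0.42170275 -0.21683846  0.35034116] 0.2042234521365794 ([0.5479, -0.0048, 0.1501], [-0.0002, 0.0004, -1.2182])
```

jog_arm:
  increments:
    - [[0.05,0.015,0],[0,0,-0.12],1]
    - [[0.1,0.03,0],[0,0,-0.24],1]
    - [[0.15,0.045,0],[0,0,-0.36],1]
    - [[0.2,0.055,0],[0,0,-0.48],1]
    - [[0.25,0.06,0],[0,0,-0.6],1]
    - [[0.3,0.06,0],[0,0,-0.72],1]
    - [[0.548,-0.005,0.15],[0,0,-1.218],1]
    - [[0.548,-0.005,0.15],[0,0,-1.218],1]
    - [[0.548,-0.005,0.15],[0,0,-1.218],1]
    - [[0.548,-0.005,0.15],[0,0,-1.218],1]
    - [[0.548,-0.005,0.15],[0,0,-1.218],1]
    - [[0.548,-0.005,0.15],[0,0,-1.218],1]

```text
time_s: 2.55
tcp_pos: [0.4158, 0.3277, 0.2007]
orientation: [-0.0, 0.175, 0.985, -0.0]
ft_force: [0.2, -0.1, -0.6]
width: 0.0854
finger_force: 0.0
```

```bash
python3 - <<'E'
from h import *
c=snap('wrist','w1'); print(pose()[0],yaw())
E
```

```text
[0.40992512 0.33519893 0.19812474] 70.4021393209226
```

View pics/w1.png

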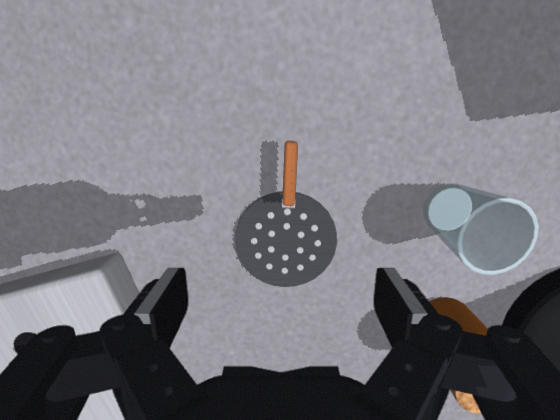

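The diffuser disc spans columns 235–337 and rows 192–287, centre (286,239). The handle bar's axis runs from (291.5,143) to (289,206).

```bash
python3 - <<'E'
from h import *
c=load('w1'); 
o=back(c,286,239.5,.004);e=back(c,291.5,142,.036);i=back(c,289,207,.036)
print(o,e,i,back(c,235,239,.004)-back(c,337,239,.004)); d=e-o; a=np.degrees(np.arctan2(d[1],d[0])); b=e-i; print(a,np.degrees(np.arctan2(b[1],b[0])),np.hypot(*d[:2]),np.hypot(*b[:2]))
g=o[:2]+.075*d[:2]/np.hypot(*d[:2]);print(g, pose()[0],yaw()); print(goal(*g,.034,a-90))
E
```

```text
[0.46980804 0.31445417 0.004     ] [0.37238634 0.35439214 0.036     ] [0.42765196 0.332171   0.036     ] [-3.76841732e-02 -1.02298143e-01  5.55111512e-17]
157.70884835508173 158.09597833872292 0.10529021111721587 0.059565666109275085
[0.40041291 0.34290266] [0.40992512 0.33519893 0.19812474] 70.4021393209226
([0.0105, 0.0037, 0.1642], [0.002, -0.0066, 0.047])
```

jog_arm:
  increments:
    - [[0.018,0.006,0.05],[0,0,0.04],1]
    - [[0.018,0.006,0.08],[0,0,0.04],1]
    - [[0.018,0.006,0.08],[0,0,0.04],1]
    - [[0.018,0.006,0.08],[0,0,0.04],1]
    - [[0.018,0.006,0.08],[0,0,0.04],1]

```text
time_s: 3.1
tcp_pos: [0.4029, 0.3388, 0.1238]
orientation: [0.001, 0.195, 0.981, 0.001]
ft_force: [-0.1, 1.2, -0.0]
width: 0.0859
finger_force: 0.0
```

```bash
python3 - <<'E'
from h import *
print(pose()[0],yaw(),goal(.4004,.3429,.031,67.7))
E
```

```text
[0.40285085 0.33883536 0.12381883] 67.49189599513419 ([0.0039, 0.0026, 0.0928], [0.0024, 0.0014, -0.0036])
```

jog_arm:
  increments:
    - [[0.003,0.002,0.045],[0,0,0],1]
    - [[0.003,0.002,0.085],[0,0,0],1]
    - [[0.003,0.002,0.09],[0,0,0],1]
    - [[0.003,0.002,0.09],[0,0,0],1]
    - [[0.003,0.002,0.09],[0,0,0],1]
    - [[0.003,0.002,0.09],[0,0,0],1]

```text
time_s: 3.7
tcp_pos: [0.4008, 0.3423, 0.0341]
orientation: [0.001, 0.195, 0.981, 0.001]
ft_force: [0.4, -0.2, -0.2]
width: 0.0859
finger_force: 0.0
```

```bash
python3 - <<'E'
from h import *
c=snap('wrist','w2')
print(pose()[0],yaw(),goal(.4004,.3429,.031,67.7),proj(c,[[.4004,.3429,.036]]))
E
```

```text
[0.40065477 0.34206038 0.03382897] 67.52107062027366 ([0.0006, 0.0007, 0.0028], [0.0027, 0.0015, -0.0031]) [[280.33522133 294.66910963]]
```

View pics/w2.png

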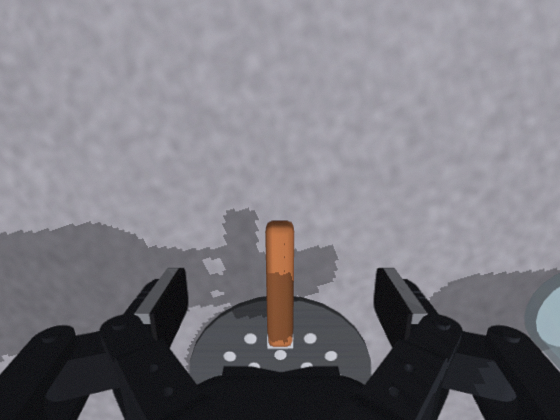

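The handle bar at column 280 is centred between the fingers, and the pads straddle it. I'll close.

jog_arm:
  increments:
    - [[0,0,0.003],[0,0,0],0]
    - [[0,0,0.003],[0,0,0],0]
    - [[0,0,0.003],[0,0,0],0]
    - [[0,0,0.003],[0,0,0],0]
    - [[0,0,0.003],[0,0,0],0]
    - [[0,0,0.003],[0,0,0],0]
    - [[0,0,0.003],[0,0,0],0]
    - [[0,0,0.003],[0,0,0],0]
  force: 80

```text
time_s: 4.55
tcp_pos: [0.3996, 0.3414, 0.0292]
orientation: [0.0, 0.195, 0.981, 0.0]
ft_force: [-0.8, -1.0, 2.9]
width: 0.0103
finger_force: 77.9
```

```bash
python3 - <<'E'
from h import *
s=read_state(); print(s['width'],s['finger_force'],pose()[0],yaw())
# diffuser final handle dir 90deg: grip at burner + .075*y
print(goal(.6467,.0136+.075,.25,0))
E
```

```text
0.010308039819178903 77.8946042060852 [0.39961589 0.34140533 0.02915772] 67.55247061993212
([-0.3249, -0.1392, -0.2208], [0.0003, -0.0, 1.179])
```

jog_arm:
  increments:
    - [[0,0,-0.02],[0,0,0],0]
    - [[0,0,-0.05],[0,0,0],0]
    - [[0,0,-0.09],[0,0,0],0]
    - [[0,0,-0.14],[0,0,0],0]
    - [[-0.04,-0.02,-0.18],[0,0,0.12],0]
    - [[-0.08,-0.04,-0.18],[0,0,0.24],0]
    - [[-0.12,-0.055,-0.18],[0,0,0.36],0]
    - [[-0.16,-0.07,-0.18],[0,0,0.5],0]
    - [[-0.2,-0.09,-0.18],[0,0,0.64],0]
    - [[-0.24,-0.105,-0.18],[0,0,0.78],0]
    - [[-0.28,-0.12,-0.18],[0,0,0.92],0]
    - [[-0.31,-0.13,-0.18],[0,0,1.05],0]

```text
time_s: 5.75
tcp_pos: [0.6377, 0.0994, 0.2082]
orientation: [0.0, 0.663, 0.749, -0.001]
ft_force: [0.5, 0.3, -1.5]
width: 0.0108
finger_force: 78.2
```

```bash
python3 - <<'E'
from h import *
print(pose()[0],yaw(),goal(.6467,.0886,.2,0))
E
```

```text
[0.6377452 0.0993912 0.2082364] 6.923291708574013 ([-0.0118, 0.0076, 0.0082], [-0.0006, 0.0014, 0.1208])
```

jog_arm:
  increments:
    - [[-0.012,0.008,0.01],[0,0,0.12],0]
    - [[-0.012,0.008,0.06],[0,0,0.12],0]
    - [[-0.012,0.008,0.06],[0,0,0.12],0]
    - [[-0.012,0.008,0.06],[0,0,0.12],0]
    - [[-0.012,0.008,0.06],[0,0,0.12],0]

```text
time_s: 6.25
tcp_pos: [0.6467, 0.0929, 0.1509]
orientation: [0.0, 0.704, 0.711, 0.001]
ft_force: [1.0, -0.1, -0.6]
width: 0.0109
finger_force: 78.5
```

```bash
python3 - <<'E'
from h import *
print(pose()[0],yaw(),goal(.6467,.0886,.12,0))
c=snap('side','s1'); d=snap('scene','c1')
a=cv2.resize(c['img'][150:260,200:360,::-1],(800,550),interpolation=cv2.INTER_CUBIC)
b=cv2.resize(d['img'][160:290,220:360,::-1],(560,520),interpolation=cv2.INTER_CUBIC)
o=np.zeros((550,800,3),np.uint8); o[:275,:400]=cv2.resize(a,(400,275)); 
cv2.imwrite('pics/pl.png',np.hstack([cv2.resize(a,(420,289)),cv2.resize(b,(311,289))]))
E
```

```text
[0.64673015 0.09292453 0.15092061] 0.5749005371514326 ([-0.0044, -0.0001, 0.0309], [0.0024, -0.0011, 0.01])
```

View pics/pl.png

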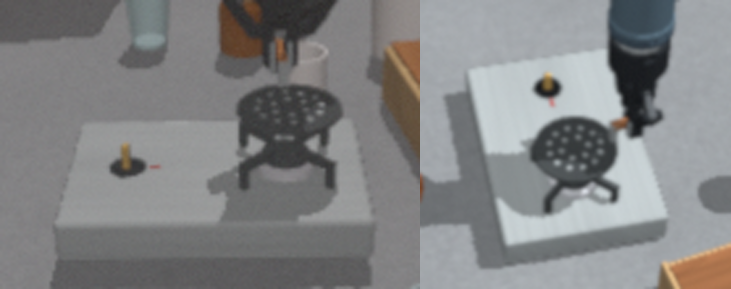

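The disc hovers above the burner: side crop centre (289,111), scene crop centre (154,150). I'll check that numerically.

```bash
python3 - <<'E'
from h import *
c=load('s1');d=load('c1')
print(back(c,200+289/2.625,150+111/2.625,.126),back(d,220+154/2.221,160+150/2.221,.126))
print('spindle tip',back(c,200+126/2.625,150+144/2.625,.083),back(d,220+127/2.221,160+72/2.221,.083))
E
```

```text
[0.64735352 0.00378647 0.126     ] [0.65320509 0.01447974 0.126     ]
spindle tip [0.47610672 0.02836621 0.083     ] [0.47154411 0.0312217  0.083     ]
```

jog_arm:
  increments:
    - [[-0.004,-0.001,0.02],[0,0,0.01],0]
    - [[-0.004,-0.001,0.03],[0,0,0.01],0]
    - [[-0.004,-0.001,0.034],[0,0,0.01],0]
    - [[-0.004,-0.001,0.036],[0,0,0.01],0]
    - [[-0.004,-0.001,0.037],[0,0,0.01],0]
    - [[-0.004,-0.001,0.037],[0,0,0.01],0]

```text
time_s: 6.95
tcp_pos: [0.6449, 0.0883, 0.1137]
orientation: [0.0, 0.707, 0.707, -0.0]
ft_force: [-5.2, -0.9, 7.3]
width: 0.0103
finger_force: 79.8
```

jog_arm:
  increments:
    - [[0,0,-0.001],[0,0,0],0.3]
    - [[0,0,-0.001],[0,0,0],0.5]
    - [[0,0,-0.001],[0,0,0],0.7]
    - [[0,0,-0.001],[0,0,0],1]
    - [[0,0,-0.001],[0,0,0],1]
    - [[0,0,-0.03],[0,0,0],1]
    - [[0,0,-0.08],[0,0,0],1]
    - [[0,0,-0.13],[0,0,0],1]
    - [[0,0,-0.18],[0,0,0],1]
    - [[0,0,-0.18],[0,0,0],1]

```text
time_s: 7.95
tcp_pos: [0.6486, 0.0894, 0.3003]
orientation: [0.004, 0.708, 0.707, 0.006]
ft_force: [1.1, -0.9, 0.0]
width: 0.0856
finger_force: 0.0
```

```bash
python3 - <<'E'
from h import *
print(pose()[0],yaw(),goal(.414,-.30,.22,26),goal(.414,-.30,.22,-154))
c=snap('side','s2'); d=snap('scene','c2')
def f(img,sc,lo=30):
    pass
a=c['img'][150:260,200:360,::-1]; b=d['img'][160:290,220:360,::-1]
cv2.imwrite('pics/pl2.png',np.hstack([cv2.resize(a,(420,289),interpolation=2),cv2.resize(b,(311,289),interpolation=2)]))
E
```

```text
[0.64858117 0.08935448 0.30029369] -0.07079427906833108 ([-0.3899, -0.2351, 0.0762], [0.0135, 0.0003, -0.455]) ([-0.3899, -0.2351, 0.0762], [0.0004, -0.0185, 2.6865])
```

View pics/pl2.png

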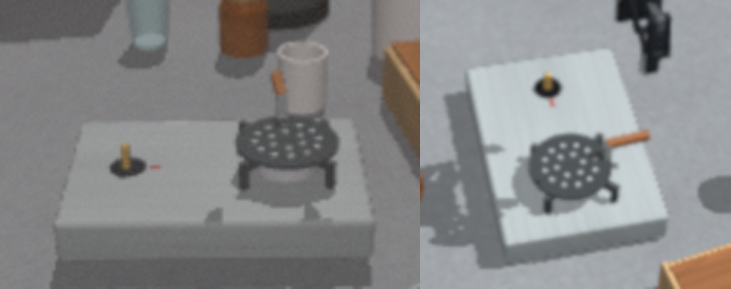

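The disc lies flat on the supports, side crop centre (288,142) and scene crop centre (150,165), with its handle pointing right, away from the spindle.

```bash
python3 - <<'E'
from h import *
c=load('s2');d=load('c2')
print(back(c,200+288/2.625,150+142/2.625,.09),back(d,220+150/2.221,160+165/2.221,.09))
E
```

```text
[0.64660798 0.00265253 0.09      ] [0.64766114 0.01142055 0.09      ]
```

jog_arm:
  increments:
    - [[-0.048,-0.005,0],[0,0,0.0],1]
    - [[-0.096,-0.02,0],[0,0,-0.05],1]
    - [[-0.14,-0.04,0.01],[0,0,-0.1],1]
    - [[-0.18,-0.065,0.02],[0,0,-0.15],1]
    - [[-0.22,-0.09,0.03],[0,0,-0.2],1]
    - [[-0.26,-0.12,0.04],[0,0,-0.25],1]
    - [[-0.3,-0.15,0.05],[0,0,-0.3],1]
    - [[-0.335,-0.185,0.06],[0,0,-0.36],1]
    - [[-0.37,-0.215,0.07],[0,0,-0.42],1]
    - [[-0.39,-0.235,0.075],[0,0,-0.455],1]
    - [[-0.39,-0.235,0.075],[0,0,-0.455],1]
    - [[-0.39,-0.235,0.075],[0,0,-0.455],1]

```text
time_s: 9.25
tcp_pos: [0.4086, -0.3016, 0.2158]
orientation: [-0.001, 0.531, 0.848, 0.0]
ft_force: [0.4, 0.1, 0.1]
width: 0.0856
finger_force: 0.0
```

```bash
python3 - <<'E'
from h import *
c=snap('wrist','w3'); print(pose()[0],yaw(),proj(c,[[.414,-.3,.078]]))
E
```

```text
[ 0.40976098 -0.30080869  0.21631952] 26.040417481589174 [[287.00144269 206.96438153]]
```

View pics/w3.png

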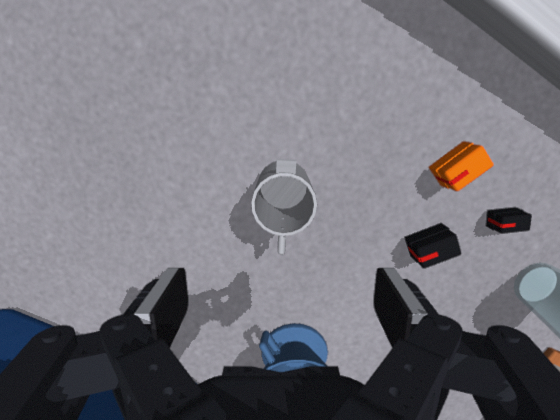

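The pitcher rim is a circle centred (283.5,204) with radius 32, its handle toward the bottom at (281,245) and its lip toward the top, so the fingers straddle it correctly. The large black knob is at (432,246), with red toward its lower left.

```bash
python3 - <<'E'
from h import *
c=load('w3'); o=back(c,283.5,204,.078); print(o,back(c,283.5-32,204,.078)-back(c,283.5+32,204,.078))
k=back(c,432,246,.03); print(k)
print(goal(o[0],o[1],.052,26))
E
```

```text
[ 0.4101999  -0.29895468  0.078     ] [-0.04847635 -0.02354051  0.        ]
[ 0.57657763 -0.28406741  0.03      ]
([0.0012, 0.0012, 0.1643], [0.0002, -0.0016, 0.0007])
```

jog_arm:
  increments:
    - [[0.001,0.001,0.05],[0,0,0],1]
    - [[0.001,0.001,0.1],[0,0,0],1]
    - [[0.001,0.001,0.14],[0,0,0],1]
    - [[0.001,0.001,0.164],[0,0,0],1]
    - [[0.001,0.001,0.164],[0,0,0],1]
    - [[0.001,0.001,0.164],[0,0,0],1]
    - [[0.001,0.001,0.164],[0,0,0],0.6]
    - [[0.001,0.001,0.164],[0,0,0],0.4]
    - [[0.001,0.001,0.164],[0,0,0],0.4]
    - [[0.001,0.001,0.164],[0,0,0],0.4]
    - [[0.001,0.001,0.164],[0,0,0],0.4]
    - [[0.001,0.001,0.164],[0,0,0],0.4]
  force: 50

```text
time_s: 10.5
tcp_pos: [0.4112, -0.3011, 0.0548]
orientation: [0.002, 0.53, 0.848, -0.0]
ft_force: [-1.3, 1.4, 8.2]
width: 0.056
finger_force: 51.6
```

```bash
python3 - <<'E'
from h import *
s=read_state();print(s['width'],s['finger_force'],pose()[0],yaw()); print(goal(.646,.012,.3,26))
E
```

```text
0.05597353217380398 51.564346477389336 [ 0.41120373 -0.30107001  0.05482044] 26.018656318276513
([0.1777, 0.3487, -0.2452], [0.0014, 0.0027, 0.0003])
```

jog_arm:
  increments:
    - [[0,0,-0.02],[0,0,0],0.4]
    - [[0,0,-0.06],[0,0,0],0.4]
    - [[0,0,-0.11],[0,0,0],0.4]
    - [[0,0.02,-0.15],[0,0,0],0.4]
    - [[0.01,0.05,-0.17],[0,0,0],0.4]
    - [[0.03,0.09,-0.17],[0,0,0],0.4]
    - [[0.05,0.13,-0.17],[0,0,0],0.4]
    - [[0.07,0.17,-0.17],[0,0,0],0.4]
    - [[0.09,0.21,-0.17],[0,0,0],0.4]
    - [[0.11,0.25,-0.17],[0,0,0],0.4]
    - [[0.13,0.285,-0.17],[0,0,0],0.4]
    - [[0.15,0.315,-0.17],[0,0,0],0.4]

```text
time_s: 11.7
tcp_pos: [0.6283, -0.0257, 0.2238]
orientation: [0.0, 0.53, 0.848, 0.0]
ft_force: [0.1, -0.3, -2.1]
width: 0.0556
finger_force: 53.8
```

```bash
python3 - <<'E'
from h import *
s=read_state();print(s['width'],s['finger_force'],pose()[0],yaw()); print(goal(.645,.012,.18,26))
E
```

```text
0.05560249338262698 53.765999637544155 [ 0.62826336 -0.02574291  0.22379159] 26.03618021191453
([0.0266, 0.0316, 0.0438], [0.0011, 0.0003, 0.0006])
```

jog_arm:
  increments:
    - [[0.015,0.02,0],[0,0,0],0.4]
    - [[0.025,0.03,0.02],[0,0,0],0.4]
    - [[0.027,0.032,0.045],[0,0,0],0.4]
    - [[0.027,0.032,0.06],[0,0,0],0.4]
    - [[0.027,0.032,0.06],[0,0,0],0.4]
    - [[0.027,0.032,0.06],[0,0,0],0.4]

```text
time_s: 12.3
tcp_pos: [0.6443, 0.0098, 0.1637]
orientation: [0.0, 0.53, 0.848, -0.0]
ft_force: [0.9, 0.7, -1.7]
width: 0.0554
finger_force: 53.8
```

```bash
python3 - <<'E'
from h import *
s=read_state();print(s['ft_force'],pose()[0],yaw()); print(goal(.645,.012,.145,26))
E
```

```text
[ 0.85008829  0.6515961  -1.67920829] [0.64433405 0.00983241 0.16368155] 25.95142686894781
([0.0017, 0.0015, 0.0187], [0.0001, 0.0005, -0.0008])
```

jog_arm:
  increments:
    - [[0.002,0.001,0.01],[0,0,0],0.4]
    - [[0.002,0.001,0.015],[0,0,0],0.4]
    - [[0.002,0.001,0.018],[0,0,0],0.4]
    - [[0.002,0.001,0.019],[0,0,0],0.4]
    - [[0.002,0.001,0.019],[0,0,0],0.4]
    - [[0.002,0.001,0.019],[0,0,0],0.4]

```text
time_s: 12.9
tcp_pos: [0.644, 0.0129, 0.1449]
orientation: [-0.0, 0.53, 0.848, -0.0]
ft_force: [-3.8, -0.3, 4.7]
width: 0.0558
finger_force: 54.2
```

jog_arm:
  increments:
    - [[0,0,-0.001],[0,0,0],0.7]
    - [[0,0,-0.001],[0,0,0],0.8]
    - [[0,0,-0.001],[0,0,0],1]
    - [[0,0,-0.001],[0,0,0],1]
    - [[0,0,-0.001],[0,0,0],1]
    - [[0,0,-0.001],[0,0,0],1]
    - [[0,0,-0.03],[0,0,0],1]
    - [[0,0,-0.07],[0,0,0],1]
    - [[0,0,-0.12],[0,0,0],1]
    - [[0,0,-0.14],[0,0,0],1]
    - [[0,0,-0.14],[0,0,0],1]

```text
time_s: 14.0
tcp_pos: [0.6462, 0.0135, 0.2882]
orientation: [0.003, 0.53, 0.848, 0.002]
ft_force: [0.4, 0.1, -1.4]
width: 0.0852
finger_force: 0.0
```

```bash
python3 - <<'E'
from h import *
c=snap('side','s3');d=snap('scene','c3')
# pitcher check: difference against pre-pitcher pictures
for n,a,b,m in (('side',c,load('s2'),(slice(100,230),slice(240,360))),('scene',d,load('c2'),(slice(160,270),slice(240,340)))):
    D=np.abs(a['img'].astype(int)-b['img']).sum(2)>50
    M=np.zeros_like(D);M[m]=D[m]; nn,l,st,ce=cv2.connectedComponentsWithStats(M.astype(np.uint8))
    print(n,[(s[:5].tolist()) for s in st[1:] if s[4]>40]); 
    q=np.array([[.646+.028*np.cos(t),.012+.028*np.sin(t),z] for t in np.arange(0,6.3,.3) for z in(.09,.168)]); P=proj(a,q); print(P.min(0),P.max(0)-P.min(0))
print(pose()[0],yaw()); print(goal(.577,-.284,.2,-37))
E
```

```text
side [[279, 100, 59, 34, 950], [293, 126, 5, 14, 43], [299, 173, 21, 22, 288], [300, 194, 15, 13, 114], [297, 205, 21, 8, 68], [295, 227, 26, 3, 42]]
[298.94368018 172.58965549] [20.85117424 34.85339594]
scene [[267, 160, 67, 40, 1611], [270, 209, 30, 33, 604], [248, 224, 10, 6, 41], [253, 235, 12, 23, 173]]
[277.95656152 208.81518494] [20.05540861 32.5640978 ]
[0.64402574 0.01280842 0.28371479] 26.009586167929314
([-0.2373, -0.1904, 0.0838], [-0.0001, 0.0004, 1.0997])
```

The side-view silhouette spans columns 299–320 with its top at row 173. The prediction was 298.9–319.8 and 172.6, so the pitcher stands upright in place. On to the knob.

jog_arm:
  increments:
    - [[-0.03,-0.025,0],[0,0,0.14],1]
    - [[-0.06,-0.05,0],[0,0,0.28],1]
    - [[-0.09,-0.075,0.01],[0,0,0.42],1]
    - [[-0.12,-0.1,0.02],[0,0,0.56],1]
    - [[-0.15,-0.12,0.035],[0,0,0.7],1]
    - [[-0.18,-0.145,0.05],[0,0,0.84],1]
    - [[-0.21,-0.17,0.065],[0,0,0.98],1]
    - [[-0.237,-0.19,0.08],[0,0,1.1],1]
    - [[-0.237,-0.19,0.084],[0,0,1.1],1]
    - [[-0.237,-0.19,0.084],[0,0,1.1],1]
    - [[-0.237,-0.19,0.084],[0,0,1.1],1]

```text
time_s: 15.2
tcp_pos: [0.5776, -0.2815, 0.1992]
orientation: [-0.001, 0.894, 0.447, -0.0]
ft_force: [0.6, -0.2, 0.5]
width: 0.0854
finger_force: 0.0
```

```bash
python3 - <<'E'
from h import *
c=snap('wrist','w4'); print(pose()[0],yaw()); print(proj(c,[[.577,-.284,.036]]))
im=c['img'].astype(int); cv2.imwrite('pics/w4c.png',cv2.resize(c['img'][110:300,170:420,::-1],None,fx=3,fy=3,interpolation=2))
blk=(im.max(2)<60); red=(im[...,0]>110)&(im[...,1]<60)&(im[...,2]<60)
for m in(blk,red):
    m=m.copy(); m[260:]=0
    n,l,st,ce=cv2.connectedComponentsWithStats(m.astype(np.uint8))
    for i in range(1,n):
        if st[i,4]>15: print(st[i].tolist(),ce[i].round(1),cv2.minAreaRect(np.argwhere(l==i)[:,::-1].astype(np.int32)))
E
```

```text
[ 0.57796163 -0.2814317   0.19979804] -36.83327126093839
[[282.49942153 200.13883083]]
[289, 77, 33, 42, 733] [305.9  96.3] ((305.3968200683594, 97.76541900634766), (21.902111053466797, 38.72997283935547), 21.250505447387695)
[275, 166, 31, 53, 1250] [290.2 190.6] ((290.1379699707031, 192.34483337402344), (27.903282165527344, 50.65774154663086), 4.763641834259033)
[297, 100, 10, 17, 84] [301.8 108.1] ((301.8356018066406, 107.93836212158203), (4.798686981201172, 17.0880069732666), 20.556045532226562)
[210, 140, 11, 21, 105] [214.3 150.3] ((214.0500030517578, 150.14999389648438), (21.819719314575195, 5.692100524902344), 71.56504821777344)
[286, 200, 7, 19, 107] [288.8 208.9] ((288.77459716796875, 208.97952270507812), (5.522679805755615, 18.46929168701172), 5.19442892074585)
```

View pics/w4c.png

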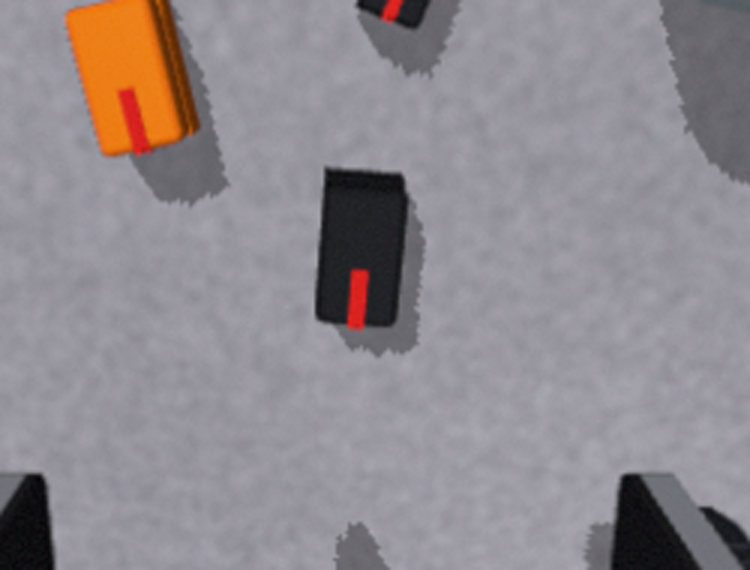

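The black knob's top face is well seen. The far edge midpoint is at crop (365,188) and the red-end edge midpoint at crop (357,324), with the red end toward the bottom. The other black one is smaller.

```bash
python3 - <<'E'
from h import *
c=load('w4'); f=lambda x,y:back(c,170+x/3-.33,110+y/3-.33,.036)
a=f(365,188);b=f(357,324);d=b-a;o=(a+b)/2; an=np.degrees(np.arctan2(d[1],d[0]))
w=f(401,255)-f(321,253); r=f(359,270)-f(356,328)
print(a,b,o,'len',np.hypot(*d[:2]),'ang',an,'width',np.hypot(*w[:2]),'redang',np.degrees(np.arctan2(-r[1],-r[0])))
print(pose()[0],goal(o[0],o[1],.024,an+90))
E
```

```text
[ 0.5988221  -0.26805181  0.036     ] [ 0.57144337 -0.30107898  0.036     ] [ 0.58513274 -0.28456539  0.036     ] len 0.042899750134413835 ang -129.65791554489323 width 0.024425520025380208 redang -129.281071403261
[ 0.57796163 -0.2814317   0.19979804] ([0.0016, 0.0078, 0.1758], [-0.0008, -0.001, 0.0493])
```

jog_arm:
  increments:
    - [[0.002,0.008,0.05],[0,0,0.047],0.6]
    - [[0.002,0.008,0.1],[0,0,0.047],0.6]
    - [[0.002,0.008,0.14],[0,0,0.047],0.6]
    - [[0.002,0.008,0.165],[0,0,0.047],0.6]
    - [[0.002,0.008,0.175],[0,0,0.047],0.6]
    - [[0.002,0.008,0.175],[0,0,0.047],0.6]
    - [[0.002,0.008,0.175],[0,0,0.047],0.6]

```text
time_s: 15.95
tcp_pos: [0.5865, -0.2865, 0.0267]
orientation: [0.001, 0.905, 0.425, 0.001]
ft_force: [1.2, 0.5, 0.5]
width: 0.0511
finger_force: 0.0
```

```bash
python3 - <<'E'
from h import *
s=read_state();print(s['ft_force'],s['width'],pose()[0],yaw(),goal(.5851,-.2846,.024,-39.5))
E
```

```text
[1.16752935 0.47636692 0.48965356] 0.05114713984248571 [ 0.58645726 -0.28649676  0.02669272] -39.65613580154383 ([0.0006, -0.0023, 0.0027], [0.0024, -0.001, -0.0027])
```

jog_arm:
  increments:
    - [[0.001,-0.002,0.002],[0,0,0],0.4]
    - [[0.001,-0.002,0.002],[0,0,0],0.2]
    - [[0.001,-0.002,0.002],[0,0,0],0]
    - [[0.001,-0.002,0.002],[0,0,0],0]
    - [[0.001,-0.002,0.002],[0,0,0],0]
    - [[0.001,-0.002,0.002],[0,0,0],0]
    - [[0.001,-0.002,0.002],[0,0,0],0]
  force: 80

```text
time_s: 16.65
tcp_pos: [0.5852, -0.2846, 0.0246]
orientation: [0.001, 0.905, 0.425, 0.001]
ft_force: [-1.0, 1.3, 7.1]
width: 0.0249
finger_force: 79.2
```

```bash
python3 - <<'E'
from h import *
s=read_state();print(s['ft_force'],s['width'],s['finger_force'],pose()[0],yaw(),goal(.474,.03,.2,85.1))
E
```

```text
[-0.97182271  1.31463158  7.07346147] 0.024907969836315165 79.1616577282548 [ 0.58524689 -0.28464726  0.02462735] -39.69401520280094 ([0.1712, -0.2862, -0.1758], [0.0023, 0.0018, -2.1781])
```

jog_arm:
  increments:
    - [[0,0,-0.03],[0,0,0],0]
    - [[0,0,-0.07],[0,0,0],0]
    - [[0,0,-0.12],[0,0,-0.14],0]
    - [[0,0,-0.17],[0,0,-0.28],0]
    - [[0.01,-0.03,-0.2],[0,0,-0.42],0]
    - [[0.025,-0.06,-0.222],[0,0,-0.56],0]
    - [[0.045,-0.09,-0.222],[0,0,-0.7],0]
    - [[0.065,-0.12,-0.222],[0,0,-0.84],0]
    - [[0.085,-0.15,-0.222],[0,0,-0.98],0]
    - [[0.105,-0.18,-0.222],[0,0,-1.12],0]
    - [[0.12,-0.21,-0.222],[0,0,-1.26],0]
    - [[0.14,-0.24,-0.222],[0,0,-1.4],0]

```text
time_s: 17.85
tcp_pos: [0.4879, -0.0229, 0.2453]
orientation: [0.0, 0.416, 0.909, -0.001]
ft_force: [0.4, -0.9, -0.6]
width: 0.0251
finger_force: 78.6
```

```bash
python3 - <<'E'
from h import *
s=read_state();print(s['width'],s['finger_force'],pose()[0],yaw(),goal(.474,.03,.247,85.2))
E
```

```text
0.02511546445689006 78.64251913502812 [ 0.48788936 -0.02292129  0.24528714] 40.799495342177465 ([0.0491, 0.0241, -0.0018], [-0.001, 0.0007, -0.7749])
```

jog_arm:
  increments:
    - [[0.02,0.01,0],[0,0,-0.14],0]
    - [[0.035,0.02,0],[0,0,-0.28],0]
    - [[0.049,0.024,0],[0,0,-0.42],0]
    - [[0.049,0.024,0],[0,0,-0.56],0]
    - [[0.049,0.024,0],[0,0,-0.7],0]
    - [[0.049,0.024,0],[0,0,-0.775],0]
    - [[0.049,0.024,0],[0,0,-0.775],0]
    - [[0.049,0.024,0],[0,0,-0.775],0]
    - [[0.049,0.024,0],[0,0,-0.775],0]

```text
time_s: 18.75
tcp_pos: [0.4753, 0.0292, 0.2451]
orientation: [0.0, 0.045, 0.999, -0.0]
ft_force: [0.7, 0.5, -1.9]
width: 0.0245
finger_force: 78.6
```

```bash
python3 - <<'E'
from h import *
c=snap('wrist','w5'); p,r=pose(); print(p,yaw())
im=c['img'].astype(int); h=cv2.cvtColor(c['img'],cv2.COLOR_RGB2HSV).astype(int)
red=((h[...,0]<6)|(h[...,0]>174))&(h[...,1]>120)&(h[...,2]>60)
br=(h[...,0]>10)&(h[...,0]<28)&(h[...,1]>100)&(h[...,2]>60)
for nm,m in(('red',red),('brass',br)):
    n,l,st,ce=cv2.connectedComponentsWithStats(m.astype(np.uint8))
    for i in range(1,n):
        if st[i,4]>8: print(nm,st[i].tolist(),ce[i].round(1),cv2.minAreaRect(np.argwhere(l==i)[:,::-1].astype(np.int32)))
m=r.as_matrix(); kx=-m[:,0]; top=p+[0,0,.036-.0246]
print('expected spindle px',proj(c,[[.474,.03,.083]]),'knob top axis/mark/end px',proj(c,[top,top+.018*kx,top+.022*kx]))
E
```

```text
[0.47529145 0.02924639 0.24509956] 84.83940447196439
red [279, 212, 4, 11, 44] [280.5 217. ] ((280.5, 217.0), (10.0, 3.0), 90.0)
red [74, 268, 16, 8, 52] [ 81.4 272.1] ((81.54378509521484, 272.3795471191406), (15.80561637878418, 3.759173631668091), 19.98310661315918)
red [274, 317, 14, 38, 495] [280.1 335.4] ((280.5, 335.5), (37.0, 13.0), 90.0)
red [86, 321, 11, 12, 52] [ 90.5 327.5] ((90.55999755859375, 327.58001708984375), (12.400001525878906, 5.400000095367432), 53.13010025024414)
brass [274, 184, 14, 16, 188] [280.3 192.1] ((280.5, 191.5), (15.0, 13.0), 90.0)
brass [75, 249, 51, 40, 1294] [100.5 268.2] ((99.25001525878906, 268.2500305175781), (46.16925048828125, 33.203914642333984), 18.434947967529297)
brass [382, 395, 37, 25, 316] [399.7 406.7] ((400.8606262207031, 406.9671936035156), (41.740028381347656, 9.602766036987305), 39.80556869506836)
expected spindle px [[280.68980008 196.21283722]] knob top axis/mark/end px [[279.28205889 308.4961546 ]
 [279.37376326 345.26996222]
 [279.39324152 352.99586388]]
```

Measured by colour: the held knob's red line spans columns 274–287 and rows 317–354. The brass spindle spans columns 274–287 and rows 184–199, with its flat edge at the bottom, and the red dash is at (280.5,217). So it's aligned in yaw; now the offset.

```bash
python3 - <<'E'
from h import *
c=load('w5'); p,r=pose(); m=r.as_matrix()
s1=back(c,280.5,199.3,.083)-p; s2=back(c,280.5,217,.055)-p; t=m.T@s1; t2=m.T@s2
print('flat edge in tool',t,'dash',t2)
z=p[2]+.0114; k=m.T@(back(c,280.5,354.5,z)-p); print('knob red end in tool',k, 'inner end',m.T@(back(c,280.5,316.6,z)-p))
# red end in w4, TCP then
E
```

```text
flat edge in tool [-0.00153864  0.00050819  0.16209967] dash [-0.02786218  0.00048781  0.19010404]
knob red end in tool [-0.02279376  0.00046482 -0.01139637] inner end [-0.00383024  0.00048223 -0.01139951]
```

jog_arm:
  increments:
    - [[0.002,0,0.04],[0,0,0],0]
    - [[0.002,0,0.08],[0,0,0],0]
    - [[0.002,0,0.11],[0,0,0],0]
    - [[0.002,0,0.128],[0,0,0],0]
    - [[0.002,0,0.13],[0,0,0],0]
    - [[0.002,0,0.13],[0,0,0],0]
    - [[0.002,0,0.13],[0,0,0],0]

```text
time_s: 19.5
tcp_pos: [0.4742, 0.0297, 0.1161]
orientation: [0.001, 0.045, 0.999, 0.0]
ft_force: [0.7, -0.2, 0.6]
width: 0.025
finger_force: 78.6
```

```bash
python3 - <<'E'
from h import *
print(read_state()['ft_force'],pose()[0],yaw(),goal(.4735,.0291,.104,84.9))
E
```

```text
[ 0.74581582 -0.1726812   0.57755144] [0.4742375  0.02969648 0.11611526] 84.89572111686356 ([0.0007, -0.0007, 0.0121], [0.0002, 0.0019, -0.0001])
```

jog_arm:
  increments:
    - [[0.001,-0.001,0.005],[0,0,0],0]
    - [[0.001,-0.001,0.008],[0,0,0],0]
    - [[0.001,-0.001,0.011],[0,0,0],0]
    - [[0.001,-0.001,0.013],[0,0,0],0]
    - [[0.001,-0.001,0.015],[0,0,0],0]
    - [[0.001,-0.001,0.016],[0,0,0],0]

```text
time_s: 20.1
tcp_pos: [0.4722, 0.0286, 0.0988]
orientation: [-0.0, 0.044, 0.999, 0.0]
ft_force: [-0.2, -0.6, -0.2]
width: 0.025
finger_force: 78.6
```

There's no force 9 mm below first contact, so the bore is on the spindle. I'll continue home and press.

jog_arm:
  increments:
    - [[0,0,0.003],[0,0,0],0]
    - [[0,0,0.006],[0,0,0],0]
    - [[0,0,0.008],[0,0,0],0]
    - [[0,0,0.009],[0,0,0],0]
    - [[0,0,0.01],[0,0,0],0]
    - [[0,0,0.01],[0,0,0],0]
    - [[0,0,0.01],[0,0,0],0]

```text
time_s: 20.8
tcp_pos: [0.4723, 0.0286, 0.0892]
orientation: [0.0, 0.044, 0.999, -0.0]
ft_force: [-1.7, -0.2, 3.9]
width: 0.0251
finger_force: 78.9
```

```bash
python3 - <<'E'
from h import *
print(read_state()['ft_force'],pose()[0],yaw())
E
```

```text
[-1.71266987 -0.20228046  3.93576753] [0.47227327 0.02862647 0.08922713] 84.9165563888712
```

jog_arm:
  increments:
    - [[0,0,0.001],[0,0,0],0]
    - [[0,0,0.002],[0,0,0],0]
    - [[0,0,0.003],[0,0,0],0]
    - [[0,0,0.004],[0,0,0],0]
    - [[0,0,0.005],[0,0,0],0]
    - [[0,0,0.006],[0,0,0],0]
    - [[0,0,0.007],[0,0,0],0]
    - [[0,0,0.007],[0,0,0],0]

```text
time_s: 21.6
tcp_pos: [0.4724, 0.0287, 0.0832]
orientation: [0.0, 0.044, 0.999, -0.001]
ft_force: [-5.6, -1.2, 20.9]
width: 0.0251
finger_force: 81.9
```

The force is 21 N, above the spring's 11 N, so it's against the hard stop. I'll run a quick check that it holds and nothing was disturbed.

jog_arm:
  increments:
    - [[0,0,0],[0,0,0],0]
    - [[0,0,0],[0,0,0],0]
    - [[0,0,0],[0,0,0],0]
    - [[0,0,0],[0,0,0],0]

```text
time_s: 22.0
tcp_pos: [0.4724, 0.0287, 0.0832]
orientation: [0.0, 0.044, 0.999, -0.001]
ft_force: [-5.6, -0.8, 21.2]
width: 0.0248
finger_force: 81.8
```

```bash
python3 - <<'E'
from h import *
c=snap('side','s9'); a=load('s3')
D=np.abs(c['img'].astype(int)-a['img']).sum(2)>60
print('pitcher/diffuser change px',D[172:215,285:335].sum(), read_state()['ft_force'],pose()[0])
h=cv2.cvtColor(c['img'],cv2.COLOR_RGB2HSV).astype(int)
red=((h[...,0]<6)|(h[...,0]>174))&(h[...,1]>120)&(h[...,2]>60); red[:150]=0;red[:,:230]=0; red[:,300:]=0; red[225:]=0
print('red px',np.argwhere(red)[:,::-1].tolist())
p,r=pose(); kx=-r.as_matrix()[:,0]; t=p+[0,0,.0114]; print(proj(c,[t+.004*kx,t+.018*kx,t+.022*kx]))
E
```

```text
pitcher/diffuser change px 0 [-6.00728457 -1.35170012 20.92081063] [0.47240588 0.02867408 0.08316572]
red px [[251, 201], [252, 201], [253, 201], [254, 201], [252, 202], [253, 202]]
[[247.81880979 201.23867546]
 [252.82426981 201.19749251]
 [254.25571893 201.18580066]]
```

```bash
python3 -c "
from plant import *
print(sign_off())"
```

```text
the job is handed in; nothing more can be done
None
```

I've handed the job in, but `sign_off()` returned no verdict; by camera and force readings the diffuser is on the burner, the pitcher stands upright on it, and the knob is home, flat to flat, held pressed at the spring's stop (about 21 N).

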